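# Index the ring press turret to the fifth ring and press it home

### The arm

A 6-joint arm with a two-finger parallel gripper is mounted at the origin on the work surface. World frame = base frame: x ahead of the robot, y to its left, z up, the work surface at z = 0. Lengths are in mm, angles in rad, forces in N, time in s.
With the tool pointing down it reaches from about 325 to 900 mm from the base axis. Payload 3.5 kg.
Tool frame: the origin (TCP) lies midway between the tips of the shut fingers; the grasp point (between the pads) lies robot.hold_point_z behind it (robot.hold_point_z is the distance from the TCP to the grasp point, in mm); z points along the fingers, y is the direction in which the jaws open and shut (so a half turn about z gives the same grasp; the last joint's range is limited). The gripper opens to 85 mm and grips with 20 to 120 N. Pads are 22 mm wide; open, the fingers measure 114 mm over their backs; the gripper's body (76 mm by 85 mm) begins 54 mm behind the grasp point. The pads swing forward as they close: fully open they stand 13 mm farther back than shut.
Start: joints at [1.138, 0.276, -0.026, 1.268, 0, 1.467], TCP at [202.415, 591.312, 231.313] pointing down, gripper open.
Joint ranges: [-3.12, 3.12], [-0.85, 1.88], [-1.08, 1.24], [-1.95, 2.15], [-1.57, 1.53], [-3.14, 3.14]. Speed limits (rad/s): [2.57, 2.57, 3.14, 3.14, 3.14, 3.14].

### API

Orientations are given as a 3x3 rotation matrix whose columns are the frame's x, y, z axes.
In Python, from rig import observe, eyes, robot, spotter gives the robot as it stands. The module is installed in compiled form; this text tells all that it offers.
- The arm moves only by the shell command python3 -m crank 'ROWS' [OPENING] [FORCE]. ROWS is JSON, a list of rows, each a list of 2 entries, a list of its own where there are three numbers: the shift along the tool's x, y, z in mm, then the turn, a rotation vector about the tool's x, y, z in rad. In form: [[[tx, ty, tz], [ax, ay, az]], ...]. A call has 1 to 10 rows; each row shifts and turns the commanded pose from where the row before left it, along the tool's axes as they then stand; what a row does not reach is not made up. A row lasts 1/12 s, in which the tool goes at most 41.7 mm and 7.16 degrees, less where a joint would pass 70% of its speed; a pose out of reach is approached as far as the arm can. A call with a gripper value outside its range is refused whole. OPENING is the gripper command: -1 is shut, 1 is fully open, values between are in proportion, set as the call begins (- or left out, the last holds). The fingers move at their own pace and stop on an object; FORCE is the grip in N (left out, the last holds). Time passes only in rows, so rows that do not move let the fingers close. It gives the time, the measured TCP pose, the force and the opening at its end, in the units of the state.
- observe(): the state, without advancing time (a new reading comes with each control period).
- eyes.get_image(name): name is "scene" or "top"; returns the picture (420x560x3 uint8, red, green, blue); there is no depth.
- eyes.calibration(name): a dict with "vfov" (degrees; the focal length in pixels is half the picture's height over the tangent of half this angle, whatever the lens; pixels are square), "cx", "cy" (the principal point, pixels), "k1" (the pictures are not rectified: a ray, as slopes to the right and down, at radius r is drawn at 1 + k1 r^2 times it, then the intrinsics apply), "eye" and "attitude" of the camera in the world. Camera axes: x right, y up, looking along -z (the intrinsics and any distortion apply to the point x, -y, -z); pixel columns grow to the right and rows downward; lengths in mm; the calibration is good to about 2 mm. A picture is of the moment at which its call begins. calibration takes no time and is no camera call.
- robot.close_job(): hands the job in, once; it reports no verdict.
Trained networks look in the newest picture that a camera, given by its name, has taken for a name from the list of things; names that differ only in an ending like _2 or _b are one class to them, and where a whole thing is asked for, a point or a joint stands for the part that bears it (a point fixed in the world has none). Each returns a list of dicts, best first, with "conf" (0 to 1); they miss things now and then, are a little off and sometimes report something else, mostly with a low value. They report only what shows in the picture. A call takes as long as a camera call.
- spotter.trace(thing, camera): "region" (420x560 bool, what is visible of it) and "bbox" ([left, top, right, bottom] in pixels, round what is visible of it).
The state is a dict: "time": time; "joints": joint angles; "joint_velocities": joint speeds; "tau": joint torques, N m; "tool_pos": TCP position; "ee_rot": TCP orientation; "ft_force": force on the tool from outside, world axes, zero at the start; "moment": the same for the moment, N m; "finger_gap": finger opening in mm.
Only numpy, scipy, OpenCV 4.12 (cv2) and the standard library are available. Lean on these libraries where they do the work, as an engineer would, in place of code of your own. Each camera call takes 0.05 s, during which the arm holds its last target. There are 200 camera calls.

### The job

On the ring press, ease the stiff turret round by its push pins, click by click, letting it rest in the fourth notch before the last click, until the fifth station counted anticlockwise from the post has clicked in under the ram; do not run past it. Then press the ram's palm knob down until that station's ring is fully home on its stub, and let the ram spring back up. Push gently throughout (no more than about 15 N sideways on the pins, 20 N on the knob), press no other ring, and leave the other things on the bench alone.

Things in the scene. Friction and masses are not known exactly. Their poses are not given: they have to be found in the camera images.
- press: Grey bench ring press, fixed; origin on the bench top (z = 0) under the turret's vertical axis; its own +x runs from that axis to the ram. Base plate 16 mm thick, local x -105..175 mm, y +-140 mm. Column: x 120..165 mm, y +-30 mm, up to z 131 mm; it carries an overhanging arm (x 30..165 mm, y +-18 mm, z 105..130 mm) in which the ram slides.
- wheel: Turret: round steel plate, diameter 176 mm, 14 mm thick, turning on the press; origin on the axis at its upper face, 52 mm above the bench; own +x points to the post. 12 stations every 30 degrees at radius 50 mm, numbered anticlockwise (from above) from the post, station 0. Stations 1 to 11 are low stubs (9 mm); 3, 4, 5, 6, 7 hold identical brass rings, the others are bare.
- post (a point): Top centre of the post that marks station 0: plain domed steel stud, diameter 20 mm, 16 mm high above the plate, at radius 50 mm.
- pin (a point): Top centre of one of six equal upright steel push pins, for turning the turret: diameter 10 mm, 34 mm high above the plate, at radius 78 mm. This one stands 15 degrees anticlockwise of the post, the others every 60 degrees on from it. Pushed slowly, a pin resists with up to about 10 N sideways.
- turret (a joint): Turret angle, rad, growing CLOCKWISE seen from above; 0 has the post under the ram, station k is under the ram at k x 0.5236 (30 degrees, one notch). Starts at rest in notch 1, 2 or 3; stops at 0 and 4.0. Stiff grease: about 0.5 N m per rad/s. Pushed slowly, resistance grows for 15 degrees to about 0.65 N m, then vanishes and the turret runs on into the next notch by itself to within 3 degrees in about 0.7 s.
- palm_knob: The ram's black round palm knob, diameter 42 mm, 12 mm thick; its origin is the centre of its flat, level upper face, 172 mm above the bench with the ram up, straight above the station under the ram, 50 mm along the press's +x from the turret's axis. It is pressed straight down.
- ram (a joint): Ram travel downwards, m: 0 is up, at most 0.022. A spring lifts it back when let go. Its flat steel foot (diameter 20 mm) meets an unseated ring at 0.010 and has it fully seated at 0.014. Moving it freely takes 3 to 5 N, pressing a ring about 14 to 16 N at the palm knob, after which it stops dead.
- ring3 (a joint): How far the brass ring (outside 22 mm, inside 16 mm, 8 mm high) of station 3 has been pressed down over its stub, m: 0 as loaded (its top 14 mm above the plate), 0.004 fully seated against the stop (top 10 mm above the plate). It is a tight fit, stays where it is pressed, and turns with the plate.
- ring4 (a joint): How far the brass ring (outside 22 mm, inside 16 mm, 8 mm high) of station 4 has been pressed down over its stub, m: 0 as loaded (its top 14 mm above the plate), 0.004 fully seated against the stop (top 10 mm above the plate). It is a tight fit, stays where it is pressed, and turns with the plate.
- ring5 (a joint): How far the brass ring (outside 22 mm, inside 16 mm, 8 mm high) of station 5 has been pressed down over its stub, m: 0 as loaded (its top 14 mm above the plate), 0.004 fully seated against the stop (top 10 mm above the plate). It is a tight fit, stays where it is pressed, and turns with the plate.
- ring6 (a joint): How far the brass ring (outside 22 mm, inside 16 mm, 8 mm high) of station 6 has been pressed down over its stub, m: 0 as loaded (its top 14 mm above the plate), 0.004 fully seated against the stop (top 10 mm above the plate). It is a tight fit, stays where it is pressed, and turns with the plate.
- ring7 (a joint): How far the brass ring (outside 22 mm, inside 16 mm, 8 mm high) of station 7 has been pressed down over its stub, m: 0 as loaded (its top 14 mm above the plate), 0.004 fully seated against the stop (top 10 mm above the plate). It is a tight fit, stays where it is pressed, and turns with the plate.
- flux_jar: Amber glass jar with white lid, diameter 54 mm, 65 mm high, loose, standing on the bench to the left of the press; origin under its centre. Bystander.
- bezel_mandrel: Tapered steel bezel mandrel standing on its 44 mm foot, 110 mm high, loose, to the right of the press; origin under its centre. Bystander.
- ring_stick_block: Wooden block 60 x 80 x 22 mm with three short 20 mm wooden sticks on top, loose, to the right of the press; origin under its centre. Bystander.

How it is judged:
By the outcome, as a careful person would: the job done as asked, in the order asked, and still so for the second after the job is handed in, with the robot touching nothing.
It also fails if it takes over 72 s, if anything falls off the work surface, if the arm or the gripper's body presses on something with over 40 N, if the wrist force passes 120 N, or if a joint passes its speed limit or range.

## Working session

There is one attempt and no reset: what is moved stays moved. The work goes in short steps, Python scripts to look and compute and a shell command to move; the robot and the scene stay as the last step left them, time stands still between calls to the robot, and variables do not carry over. Pictures are saved under pics/ and viewed, about 8 in all and at most 12, crops included, and the job is handed in when it is done.

```bash
mkdir -p pics; cat > h.py <<'E'
import numpy as np, cv2
from rig import observe, eyes, robot, spotter
def cam(n):
    c=eyes.calibration(n); f=210/np.tan(np.radians(c['vfov'])/2); return c,f
def proj(n,P):
    c,f=cam(n); P=np.atleast_2d(P).astype(float)
    q=(P-np.array(c['eye']))@np.array(c['attitude']); s=np.c_[q[:,0]/-q[:,2],-q[:,1]/-q[:,2]]
    r2=(s**2).sum(1,keepdims=True); s=s*(1+c['k1']*r2); return s*f+[c['cx'],c['cy']]
def ray(n,uv,z):
    c,f=cam(n); d=(np.array(uv,float)-[c['cx'],c['cy']])/f; s=d.copy()
    for _ in range(30): s=d/(1+c['k1']*(s@s))
    v=np.array(c['attitude'])@np.array([s[0],-s[1],-1]); e=np.array(c['eye']); return e+v*(z-e[2])/v[2]
def snap(n,fn): 
    im=eyes.get_image(n); cv2.imwrite('pics/'+fn,im[:,:,::-1]); return im
E
python3 - <<'E'
from h import *
a=snap('top','t0.png');b=snap('scene','s0.png')
cv2.imwrite('pics/both.png',cv2.resize(np.vstack([a]),(784,588))[:,:,::-1])
s=observe();print(s['time'],s['tool_pos'],s['ee_rot'],s['ft_force'],s['finger_gap'],robot.hold_point_z)
for n in('top','scene'):
    c,f=cam(n);print(n,c,f)
    for t in('palm_knob','post','pin','wheel','press','flux_jar','bezel_mandrel','ring_stick_block'):
        print(t,[(round(d['conf'],2),d['bbox'],np.round(np.argwhere(d['region']).mean(0)[::-1],1)) for d in spotter.trace(t,n)[:6]])
E
```

```text
0.1 [202.11508112 590.64733515 230.24472305] [[-9.46111406e-01  3.23840167e-01 -8.67859745e-04]
 [ 3.23841265e-01  9.46109521e-01 -1.89963532e-03]
 [ 2.05912149e-04 -2.07831544e-03 -9.99997819e-01]] [ 0.24188565 -0.99131786  0.21991603] 85.17524238375444 18.700000000000003
top {'vfov': 52.921959942486765, 'cx': 283.2140052843087, 'cy': 203.2615483382687, 'k1': -0.01094800021360377, 'eye': array([ 429.33800948,   40.41126992, 1207.75806852]), 'attitude': array([[-0.0225123 ,  0.99023339, -0.13759009],
       [-0.99971673, -0.02336066, -0.00455393],
       [-0.00772365,  0.13744859,  0.99047879]])} 421.91416026810936
palm_knob [(0.58, [271.4, 192.9, 290.5, 211.5], array([280.8, 202.5]))]
post [(0.74, [248.9, 194.6, 314.4, 258.3], array([278.7, 228.8]))]
pin [(0.95, [247.0, 196.4, 310.8, 260.4], array([278.9, 228.5]))]
wheel [(0.61, [248.7, 198.2, 309.9, 258.1], array([278.9, 228.7]))]
press [(0.86, [226.9, 162.0, 336.1, 267.8], array([281.1, 215.6]))]
flux_jar [(0.71, [346.4, 254.7, 372.0, 280.5], array([359.4, 264.6])), (0.67, [190.2, 216.9, 215.5, 238.4], array([202.4, 228.1]))]
beze
[... 647 characters left out ...]
 array([297.3, 233.2]))]
post [(0.75, [250.3, 201.5, 328.9, 261.2], array([297.3, 232.6])), (0.19, [198.4, 186.6, 239.4, 211.2], array([218.9, 198.9]))]
pin [(0.6, [251.0, 202.8, 328.8, 260.3], array([297.3, 232.8]))]
wheel [(0.83, [251.0, 203.9, 326.2, 260.8], array([296.5, 232.4]))]
press [(0.96, [201.4, 189.6, 360.5, 320.6], array([282.1, 255.4]))]
flux_jar [(0.69, [371.7, 237.4, 397.3, 274.0], array([383. , 254.1])), (0.54, [306.7, 218.8, 312.9, 227.9], array([310.9, 223.4]))]
bezel_mandrel [(0.93, [180.9, 202.5, 199.9, 243.4], array([189.3, 224.9])), (0.6, [268.6, 189.4, 292.5, 235.6], array([279.6, 201. ]))]
ring_stick_block [(0.64, [200.8, 187.3, 233.5, 212.8], array([218.5, 198.9]))]
```

View pics/both.png

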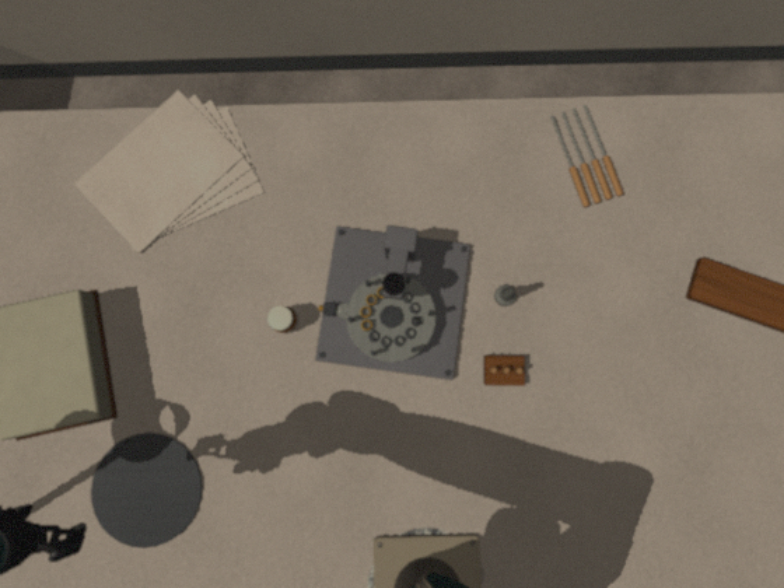

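View pics/s0.png

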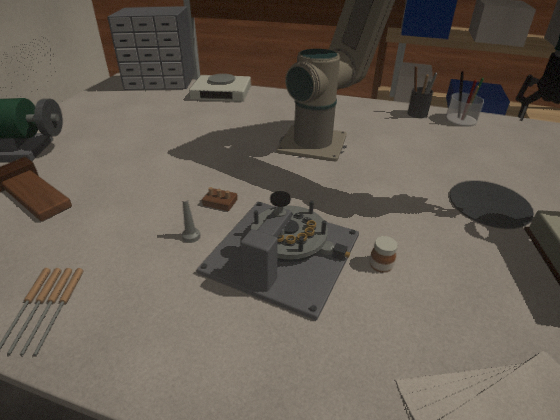

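The top view shows the press in the middle at about (279, 228) px. The jar is to its left, with the mandrel and block to its right. Next I'll measure the pose and zoom in.

```bash
python3 - <<'E'
from h import *
from scipy.optimize import least_squares
a=cv2.imread('pics/t0.png');b=cv2.imread('pics/s0.png')
k=spotter.trace('palm_knob','top')[0];w=spotter.trace('wheel','top')[0]
K=ray('top',np.argwhere(k['region']).mean(0)[::-1],172);W=ray('top',[279,228.2],52)
print(K,W,K-W)
pr=eyes.get_image('top'); r=spotter.trace('press','top')[0]['region'].astype(np.uint8)
c=cv2.approxPolyDP(cv2.convexHull(cv2.findContours(r,0,2)[0][0]),4,True)[:,0];print(c.tolist())
d=(K-W)[:2];print('yaw',np.degrees(np.arctan2(d[1],d[0])),np.hypot(*d))
A=cv2.resize(a[155:275,220:345],None,fx=5,fy=5,interpolation=cv2.INTER_CUBIC)
cv2.imwrite('pics/t0z.png',cv2.convertScaleAbs(A,alpha=1.6))
E
```

```text
[575.29207566  51.12186425 172.        ] [521.10411258  58.83829659  52.        ] [ 54.18796308  -7.71643234 120.        ]
[[241, 162], [287, 162], [334, 175], [322, 271], [226, 256]]
yaw -8.104501015115424 54.73462039980175
```

View pics/t0z.png

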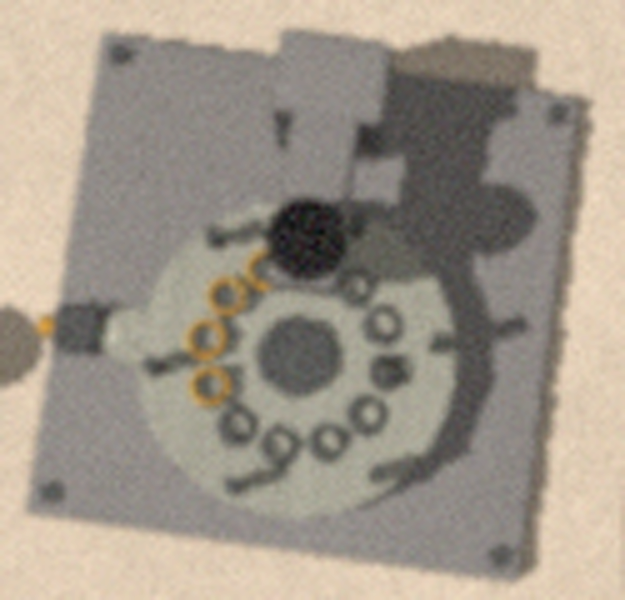

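The post is at crop (390, 372), about 90° clockwise of the ram. Rings 4–7 are visible on the left, and ring 3 is hidden under the knob. So the turret starts in notch 3 and needs two clicks. I'll fit the press pose properly next.

```bash
cat >> h.py <<'E'
def pw(p,L):
    c,s=np.cos(p[2]),np.sin(p[2]); L=np.atleast_2d(L).astype(float); return np.c_[p[0]+c*L[:,0]-s*L[:,1],p[1]+s*L[:,0]+c*L[:,1],L[:,2]]
def pol(r,d,z): return [r*np.cos(np.radians(d)),r*np.sin(np.radians(d)),z]
def model(th): # th: turret cw deg
    return [pol(50,30*k-th,66 if 3<=k<=7 else 61) for k in range(1,12)]+[pol(50,-th,68)]+[pol(78,15+60*k-th,86) for k in range(6)]
E
python3 - <<'E'
from h import *
from scipy.optimize import least_squares
L=np.array([[175,140,16],[-105,140,16],[-105,-140,16],[175,-140,16]]+[[50,0,172]]+[pol(50,30*k-90,z) for k,z in((1,61),(2,61),(5,66),(6,66),(7,66),(8,61),(9,61),(10,61),(11,61),(0,66))])
Z=np.array([[105,35],[30,512],[525,578],[585,97],[307,240],[383,325],[355,285],[228,295],[207,340],[210,385],[238,425],[282,445],[330,440],[368,415],[390,372]])/5+[219.6,154.6]
r=least_squares(lambda p:(proj('top',pw(p,L))-Z).ravel(),[520,58,-.14],loss='soft_l1')
p=r.x;print(p,np.degrees(p[2]));print(np.round(r.fun.reshape(-1,2),1).tolist())
np.save('p.npy',p)
a=cv2.imread('pics/t0.png');b=cv2.imread('pics/s0.png');o=[]
for n,im,(x,y,w,h) in(('top',a,(230,180,110,90)),('scene',b,(240,180,110,90))):
    z=cv2.convertScaleAbs(cv2.resize(im[y:y+h,x:x+w],None,fx=6,fy=6,interpolation=2),alpha=1.5)
    z=z[:, :]
    for u in proj(n,pw(p,model(90)+[[50,0,172]])): cv2.circle(z,tuple(int(v) for v in (u-[x,y]+.5)*6),3,(0,0,255),-1)
    o.append(cv2.resize(z,(480,393)))
cv2.imwrite('pics/m.png',cv2.resize(np.hstack(o),(800,328)))
for d in(165,135,105): print(d,pw(p,[pol(78,d,86)]).round(1))
for n,t in(('top','flux_jar'),): print(ray('top',[202.4,228],40))
E
```

```text
[ 5.27156808e+02  5.80481031e+01 -1.66604240e-01] -9.545719777267909
[[-0.2, -1.2], [-0.9, -0.1], [-0.9, 1.2], [-0.2, -0.1], [0.3, -0.6], [0.0, -0.7], [-0.1, -0.2], [-0.4, 0.6], [-0.1, 0.3], [0.4, 0.8], [0.6, 0.6], [0.5, 0.3], [0.4, 0.2], [0.4, -0.5], [-0.2, -0.8]]
165 [[456.2  90.5  86. ]]
135 [[481.9 121.6  86. ]]
105 [[519.7 135.7  86. ]]
[527.50479    271.71803532  40.        ]
```

View pics/m.png

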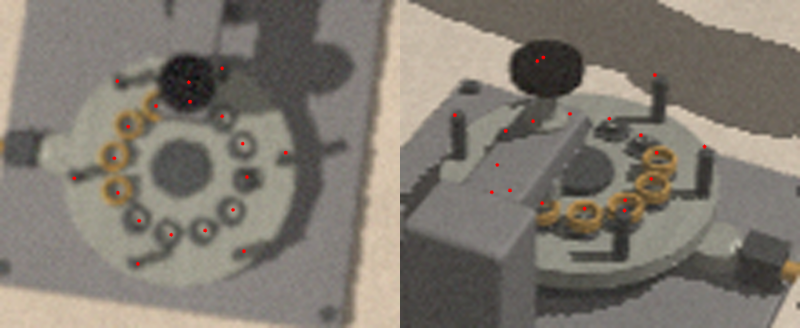

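```bash
cat >> h.py <<'E'
def go(T,ang=None):
    s=observe();R=np.array(s['ee_rot']);d=np.array(T)-s['tool_pos']
    print('t',round(s['time'],2),'pos',np.round(s['tool_pos'],1),'F',np.round(s['ft_force'],1),'gap',round(s['finger_gap'],1),'yang',round(np.degrees(np.arctan2(R[1,1],R[0,1])),1),'dtool',np.round(R.T@d,1), 'turn', None if ang is None else round(-np.radians(ang-np.degrees(np.arctan2(R[1,1],R[0,1]))),3), 'tilt',np.round(R[:,2],3))
E
python3 - <<'E'
from h import *
p=np.load('p.npy'); yaw=np.degrees(p[2]); a=np.radians(67.5+yaw); d=np.array([np.cos(a),np.sin(a),0])
S=pw(p,[pol(82,165,0)])[0]-32*d; S[2]=130; print(S,d)
go(S,np.degrees(a))
E
```

```text
[435.58807613  64.98848037 130.        ] [0.5305958  0.84762497 0.        ]
t 1.1 pos [202.4 591.3 231.3] F [ 0.3 -0.1 -0.8] gap 85.6 yang 71.1 dtool [-391.1 -422.4  101.3] turn 0.229 tilt [-0.  0. -1.]
```

```bash
python3 -m crank '[[[-24.4,-26.4,0],[0,0,0]],[[-24.4,-26.4,0],[0,0,0]],[[-24.4,-26.4,0],[0,0,0]],[[-24.4,-26.4,0],[0,0,0]],[[-24.4,-26.4,0],[0,0,0]],[[-24.4,-26.4,0],[0,0,0]],[[-24.4,-26.4,0],[0,0,0]],[[-24.4,-26.4,0],[0,0,0]],[[-24.4,-26.4,0],[0,0,0]],[[-24.4,-26.4,0],[0,0,0]]]' -1 20
python3 -m crank '[[[-24.5,-26.4,10],[0,0,0]],[[-24.5,-26.4,10],[0,0,0]],[[-24.5,-26.4,10],[0,0,0]],[[-24.5,-26.4,10],[0,0,0]],[[-24.5,-26.4,10],[0,0,0]],[[-24.5,-26.4,10],[0,0,0]],[[0,0,0],[0,0,0.115]],[[0,0,0],[0,0,0.114]],[[0,0,0],[0,0,0]],[[0,0,0],[0,0,0]]]'
python3 - <<'E'
from h import *
go([435.6,65,62],57.95)
E
```

```text
time: 1.93
tool_pos: [348.1, 261.0, 231.6]
ee_rot: [[-0.946, 0.323, 0.001], [0.323, 0.946, 0.0], [-0.001, 0.001, -1.0]]
ft_force: [1.4, -0.0, -0.1]
finger_gap: 0.1
time: 2.77
tool_pos: [435.6, 64.9, 171.4]
ee_rot: [[-0.849, 0.528, 0.0], [0.528, 0.849, 0.0], [-0.0, 0.0, -1.0]]
ft_force: [-0.1, 0.0, 0.2]
finger_gap: 0.0
t 2.77 pos [435.6  64.9 171.4] F [-0.1  0.   0.2] gap 0.0 yang 58.1 dtool [1.000e-01 1.000e-01 1.094e+02] turn 0.003 tilt [ 0.  0. -1.]
```

```bash
python3 -m crank '[[[0,0,25],[0,0,0]],[[0,0,25],[0,0,0]],[[0,0,20],[0,0,0]],[[0,0,10],[0,0,0]],[[0,0,8],[0,0,0]],[[0,0,7],[0,0,0]],[[0,0,6],[0,0,0]],[[0,0,5],[0,0,0]],[[0,0,2],[0,0,0]],[[0,0,0],[0,0,0]]]'
python3 - <<'E'
from h import *
p=np.load('p.npy')
o=[]
for n,(x,y,w,h) in(('top',(230,180,110,90)),('scene',(240,180,110,90))):
    im=snap(n,n[0]+'1.png')[:,:,::-1]
    z=cv2.convertScaleAbs(cv2.resize(im[y:y+h,x:x+w],None,fx=6,fy=6,interpolation=2),alpha=1.5)
    o.append(cv2.resize(z,(480,393)))
cv2.imwrite('pics/m1.png',cv2.resize(np.hstack(o),(800,328)))
go([435.6,65,62],57.95)
E
```

```text
time: 3.6
tool_pos: [435.6, 65.1, 63.3]
ee_rot: [[-0.848, 0.53, 0.0], [0.53, 0.848, 0.0], [0.0, 0.0, -1.0]]
ft_force: [0.3, -0.3, -0.5]
finger_gap: -0.3
t 3.7 pos [436.   65.   63.7] F [ 0.8  0.3 -0.6] gap 0.2 yang 58.0 dtool [ 0.3 -0.2  1.7] turn 0.001 tilt [ 0.001  0.    -1.   ]
```

View pics/m1.png

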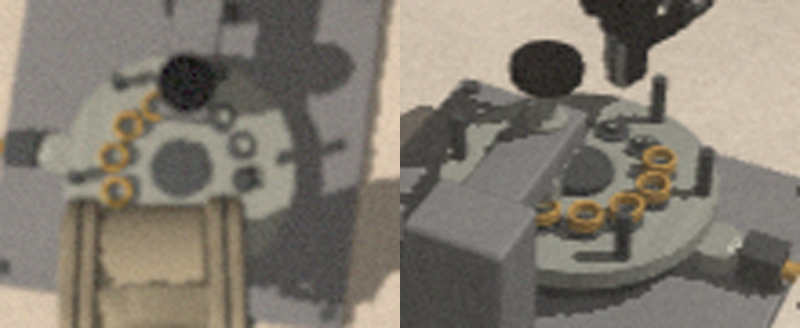

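```bash
python3 -m crank '[[[0,2,0],[0,0,0]],[[0,2,0],[0,0,0]],[[0,2,0],[0,0,0]],[[0,2,0],[0,0,0]],[[0,1.2,0],[0,0,0]],[[0,1.2,0],[0,0,0]],[[0,1.2,0],[0,0,0]],[[0,1.2,0],[0,0,0]],[[0,1.2,0],[0,0,0]]]'
python3 -m crank '[[[0,1.2,0],[0,0,0]],[[0,1.2,0],[0,0,0]],[[0,1.2,0],[0,0,0]],[[0,1.2,0],[0,0,0]]]'
python3 -m crank '[[[0,1.2,0],[0,0,0]],[[0,1.2,0],[0,0,0]],[[0,1.2,0],[0,0,0]],[[0,1.2,0],[0,0,0]]]'
```

```text
time: 4.45
tool_pos: [443.0, 77.0, 63.3]
ee_rot: [[-0.848, 0.53, -0.0], [0.53, 0.848, -0.0], [0.0, -0.0, -1.0]]
ft_force: [0.9, -0.4, -0.5]
finger_gap: -0.2
time: 4.78
tool_pos: [444.8, 80.4, 63.2]
ee_rot: [[-0.848, 0.53, -0.002], [0.53, 0.848, -0.002], [0.0, -0.003, -1.0]]
ft_force: [-2.5, -3.1, 2.9]
finger_gap: 0.2
time: 5.12
tool_pos: [446.7, 84.4, 63.2]
ee_rot: [[-0.848, 0.53, -0.003], [0.53, 0.848, -0.002], [0.001, -0.003, -1.0]]
ft_force: [-4.5, -4.5, 4.4]
finger_gap: -0.1
```

```bash
python3 -m crank '[[[0,1.2,0],[0,0,0]],[[0,1.2,0],[0,0,0]],[[0,1.2,0],[0,0,0]],[[0,1.2,0],[0,0,0]]]'
python3 -m crank '[[[0,1,0],[0,0,0]],[[0,1,0],[0,0,0]],[[0,1,0],[0,0,0]]]'
python3 -m crank '[[[0,1,0],[0,0,0]],[[0,1,0],[0,0,0]]]'
```

```text
time: 5.45
tool_pos: [448.6, 88.0, 63.1]
ee_rot: [[-0.848, 0.531, -0.004], [0.531, 0.848, -0.003], [0.002, -0.005, -1.0]]
ft_force: [-6.4, -6.6, 5.7]
finger_gap: -0.4
time: 5.7
tool_pos: [449.9, 90.2, 63.1]
ee_rot: [[-0.847, 0.531, -0.005], [0.531, 0.847, -0.004], [0.002, -0.006, -1.0]]
ft_force: [-6.8, -7.0, 8.0]
finger_gap: 0.0
time: 5.87
tool_pos: [450.9, 91.8, 63.1]
ee_rot: [[-0.847, 0.531, -0.005], [0.531, 0.847, -0.004], [0.002, -0.006, -1.0]]
ft_force: [-6.0, -6.6, 7.8]
finger_gap: 0.2
```

```bash
python3 -m crank '[[[0,1,0],[0,0,0]],[[0,1,0],[0,0,0]]]'
python3 -m crank '[[[0,1,0],[0,0,0]],[[0,1,0],[0,0,0]]]'
```

```text
time: 6.03
tool_pos: [452.5, 94.2, 63.1]
ee_rot: [[-0.848, 0.531, -0.003], [0.531, 0.848, -0.002], [0.002, -0.004, -1.0]]
ft_force: [-4.6, -3.7, 3.6]
finger_gap: -0.2
time: 6.2
tool_pos: [455.6, 97.3, 63.3]
ee_rot: [[-0.848, 0.53, 0.001], [0.53, 0.848, 0.002], [0.0, 0.002, -1.0]]
ft_force: [-0.4, -0.8, -0.1]
finger_gap: -0.2
```

Force has dropped to zero, so the click has tripped. I'll stop here, let it rest, and check.

```bash
python3 -m crank '[[[0,0,0],[0,0,0]],[[0,0,0],[0,0,0]],[[0,0,0],[0,0,0]],[[0,0,0],[0,0,0]],[[0,0,0],[0,0,0]],[[0,0,0],[0,0,0]],[[0,0,0],[0,0,0]],[[0,0,0],[0,0,0]],[[0,0,0],[0,0,0]],[[0,0,0],[0,0,0]]]'
python3 -m crank '[[[0,0,0],[0,0,0]],[[0,0,0],[0,0,0]],[[0,0,0],[0,0,0]],[[0,0,0],[0,0,0]],[[0,0,0],[0,0,0]],[[0,0,0],[0,0,0]]]' >/dev/null
cat >> h.py <<'E'
def look(fn,th):
    p=np.load('p.npy');o=[]
    for n,(x,y,w,h) in(('top',(230,180,110,90)),('scene',(240,180,110,90))):
        im=snap(n,n[0]+fn)[:,:,::-1]
        z=cv2.convertScaleAbs(cv2.resize(im[y:y+h,x:x+w],None,fx=6,fy=6,interpolation=2),alpha=1.5)
        for u in proj(n,pw(p,model(th))): cv2.circle(z,tuple(int(v) for v in (u-[x,y]+.5)*6),3,(0,0,255),-1)
        o.append(cv2.resize(z,(480,393)))
    cv2.imwrite('pics/m'+fn,cv2.resize(np.hstack(o),(800,328)))
E
python3 - <<'E'
from h import *
look('2.png',120)
p=np.load('p.npy');yaw=np.degrees(p[2])
a=np.radians(90-(180-127.5)+yaw);d=np.array([np.cos(a),np.sin(a),0])
S=pw(p,[pol(82,135,63.3)])[0]-28*d; print(S,d)
go(S,np.degrees(a))
E
```

```text
time: 7.03
tool_pos: [455.4, 96.8, 63.3]
ee_rot: [[-0.848, 0.53, -0.0], [0.53, 0.848, 0.0], [0.0, -0.0, -1.0]]
ft_force: [-0.0, 0.2, -0.4]
finger_gap: 0.3
[454.85943634 111.71807939  63.3       ] [0.88332193 0.46876686 0.        ]
t 7.63 pos [455.4  96.8  63.3] F [-0.2  0.5 -0.2] gap -0.1 yang 58.0 dtool [ 8.4 12.4  0. ] turn 0.524 tilt [ 0.  0. -1.]
```

View pics/m2.png

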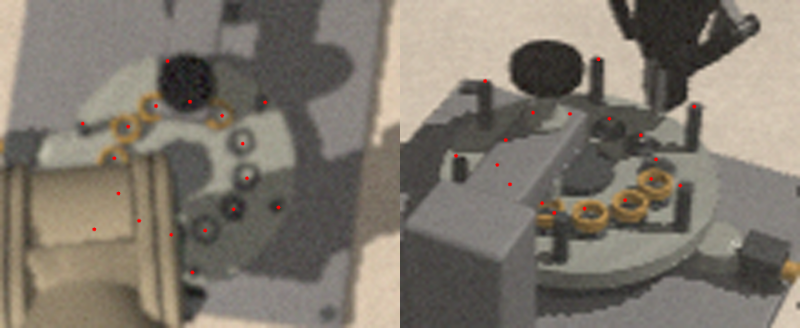

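Notch 4 is confirmed: the rings and pins sit on the 120° model and the turret is at rest. Next I'll swing round behind the same pin for the last click.

```bash
python3 -m crank '[[[0,0,0],[0,0,0.105]],[[0,0,0],[0,0,0.105]],[[0,0,0],[0,0,0.105]],[[0,0,0],[0,0,0.105]],[[0,0,0],[0,0,0.104]],[[6.7,0,0],[0,0,0]],[[6.7,0,0],[0,0,0]],[[0,3,0],[0,0,0]],[[0,3.5,0],[0,0,0]],[[0,0,0],[0,0,0]]]'
python3 -m crank '[[[0,2,0],[0,0,0]],[[0,2,0],[0,0,0]],[[0,2,0],[0,0,0]],[[0,2,0],[0,0,0]],[[0,1.2,0],[0,0,0]],[[0,1.2,0],[0,0,0]],[[0,1.2,0],[0,0,0]]]'
python3 -m crank '[[[0,1.2,0],[0,0,0]],[[0,1.2,0],[0,0,0]],[[0,1.2,0],[0,0,0]],[[0,1.2,0],[0,0,0]]]'
python3 -m crank '[[[0,1.2,0],[0,0,0]],[[0,1.2,0],[0,0,0]],[[0,1.2,0],[0,0,0]],[[0,1.2,0],[0,0,0]]]'
```

```text
time: 8.47
tool_pos: [455.8, 112.2, 63.6]
ee_rot: [[-0.47, 0.882, 0.001], [0.882, 0.47, 0.0], [-0.001, 0.001, -1.0]]
ft_force: [-0.1, -0.5, 1.1]
finger_gap: -0.1
time: 9.05
tool_pos: [464.2, 117.0, 63.1]
ee_rot: [[-0.469, 0.883, -0.002], [0.883, 0.469, -0.0], [0.001, -0.002, -1.0]]
ft_force: [-3.3, 0.3, 2.4]
finger_gap: -0.1
time: 9.38
tool_pos: [467.8, 119.4, 62.9]
ee_rot: [[-0.469, 0.883, -0.003], [0.883, 0.469, 0.0], [0.002, -0.003, -1.0]]
ft_force: [-5.8, -0.1, 4.0]
finger_gap: -0.1
time: 9.72
tool_pos: [471.1, 121.6, 62.8]
ee_rot: [[-0.469, 0.883, -0.005], [0.883, 0.469, -0.0], [0.002, -0.004, -1.0]]
ft_force: [-7.1, -0.3, 4.4]
finger_gap: 0.1
```

```bash
python3 -m crank '[[[0,1,0],[0,0,0]],[[0,1,0],[0,0,0]],[[0,1,0],[0,0,0]]]'
python3 -m crank '[[[0,1,0],[0,0,0]],[[0,1,0],[0,0,0]]]'
python3 -m crank '[[[0,1,0],[0,0,0]],[[0,1,0],[0,0,0]]]'
```

```text
time: 9.97
tool_pos: [473.2, 122.9, 62.7]
ee_rot: [[-0.469, 0.883, -0.006], [0.883, 0.469, -0.0], [0.002, -0.005, -1.0]]
ft_force: [-9.0, -0.9, 6.7]
finger_gap: 0.1
time: 10.13
tool_pos: [474.7, 123.7, 62.8]
ee_rot: [[-0.469, 0.883, -0.006], [0.883, 0.469, -0.001], [0.002, -0.006, -1.0]]
ft_force: [-9.7, -1.1, 7.3]
finger_gap: 0.1
time: 10.3
tool_pos: [476.1, 124.5, 62.8]
ee_rot: [[-0.469, 0.883, -0.007], [0.883, 0.469, -0.001], [0.002, -0.007, -1.0]]
ft_force: [-10.8, -1.6, 8.5]
finger_gap: -0.4
```

```bash
python3 -m crank '[[[0,0.8,0],[0,0,0]]]' | grep -E 'pos|force'
python3 -m crank '[[[0,0.8,0],[0,0,0]]]'| grep -E 'pos|force'
```

```text
tool_pos: [476.7, 124.9, 62.7]
ft_force: [-9.4, -1.5, 8.3]
tool_pos: [477.5, 125.2, 62.7]
ft_force: [-10.5, -1.3, 8.0]
```

```bash
python3 -m crank '[[[0,0,0],[0,0,0]]]' | grep -E 'pos|force'
```

```text
tool_pos: [478.0, 125.4, 62.7]
ft_force: [-8.7, -0.6, 5.6]
```

```bash
python3 -m crank '[[[0,0,0],[0,0,0]],[[0,0,0],[0,0,0]]]' | grep -E 'pos|force'
```

```text
tool_pos: [478.4, 125.6, 62.7]
ft_force: [-7.9, 0.2, 4.6]
```

```bash
python3 -m crank '[[[0,0.8,0],[0,0,0]],[[0,0.8,0],[0,0,0]]]' | grep -E 'pos|force'
python3 -m crank '[[[0,0,0],[0,0,0]],[[0,0,0],[0,0,0]]]' | grep -E 'pos|force'
```

```text
tool_pos: [480.2, 126.4, 62.7]
ft_force: [-5.4, -0.2, 3.2]
tool_pos: [483.0, 126.5, 63.2]
ft_force: [0.3, -0.6, -0.6]
```

Tripped. I'll wait for it to settle, then check.

```bash
python3 -m crank '[[[0,-2,0],[0,0,0]],[[0,-2,0],[0,0,0]],[[0,0,0],[0,0,0]],[[0,0,0],[0,0,0]],[[0,0,0],[0,0,0]],[[0,0,0],[0,0,0]],[[0,0,0],[0,0,0]],[[0,0,0],[0,0,0]],[[0,0,0],[0,0,0]],[[0,0,0],[0,0,0]]]'
python3 -m crank '[[[0,0,-20],[0,0,0]],[[0,0,-30],[0,0,0]],[[0,0,-30],[0,0,0]],[[0,0,-30],[0,0,0]],[[0,0,-17],[0,0,0]],[[0,-20,0],[0,0,0]],[[0,-30,0],[0,0,0]],[[0,-30,0],[0,0,0]],[[0,-20,0],[0,0,0]],[[0,0,0],[0,0,0]]]'
python3 - <<'E'
from h import *
look('3.png',150)
p=np.load('p.npy')
K=pw(p,[[50,0,185]])[0];print(K)
k=spotter.trace('palm_knob','top')
for q in k[:2]:
    m=np.argwhere(q['region']); print(q['conf'],m.mean(0)[::-1],ray('top',m.mean(0)[::-1],172))
go(K)
E
```

```text
time: 11.88
tool_pos: [479.0, 124.5, 63.3]
ee_rot: [[-0.469, 0.883, -0.0], [0.883, 0.469, -0.0], [0.0, -0.0, -1.0]]
ft_force: [0.2, 0.3, 0.2]
finger_gap: 0.2
time: 12.72
tool_pos: [386.5, 76.6, 189.6]
ee_rot: [[-0.468, 0.884, -0.004], [0.884, 0.468, -0.001], [0.001, -0.004, -1.0]]
ft_force: [-0.8, 0.3, -0.4]
finger_gap: 0.2
[576.4644871   49.75637458 185.        ]
0.6 [278.77206628 228.6898884 ] [510.38343695  57.5107954  172.        ]
0.5 [281.18627451 202.07352941] [576.30979012  50.1330699  172.        ]
t 12.87 pos [391.3  77.7 190.6] F [-0.  -0.5 -0. ] gap 0.0 yang 27.9 dtool [-111.4  150.4    5.9] turn None tilt [ 0.002  0.    -1.   ]
```

View pics/m3.png

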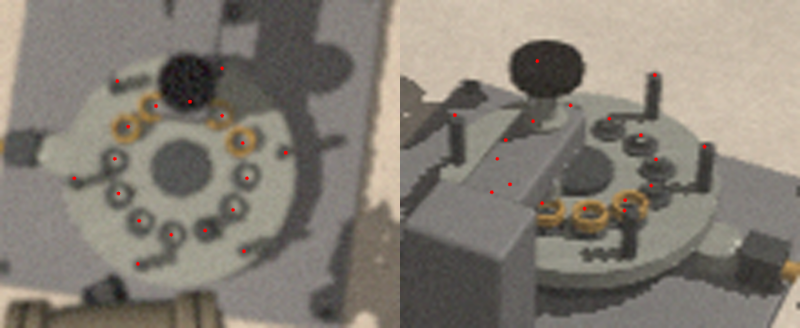

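Station 5's ring is now under the ram. Rings 6 and 7 are on its left, 4 and 3 on its right, and the 150° model matches. Now I'll press the knob.

```bash
python3 -m crank '[[[-18.5,25,0],[0,0,0]],[[-18.5,25,0],[0,0,0]],[[-18.6,25.1,0],[0,0,0]],[[-18.6,25.1,0],[0,0,0]],[[-18.6,25.1,0],[0,0,0]],[[-18.6,25.1,0],[0,0,0]],[[0,0,6],[0,0,0]],[[0,0,4],[0,0,0]],[[0,0,0],[0,0,0]],[[0,0,0],[0,0,0]]]'
```

```text
time: 13.7
tool_pos: [574.6, 50.2, 179.4]
ee_rot: [[-0.469, 0.883, -0.002], [0.883, 0.469, 0.0], [0.001, -0.002, -1.0]]
ft_force: [-0.0, -0.3, 0.4]
finger_gap: 0.1
```

```bash
python3 -m crank '[[[0,0,2],[0,0,0]],[[0,0,2],[0,0,0]],[[0,0,1.2],[0,0,0]],[[0,0,1.2],[0,0,0]],[[0,0,1.2],[0,0,0]],[[0,0,1.2],[0,0,0]],[[0,0,1.2],[0,0,0]],[[0,0,1.2],[0,0,0]]]' | grep -E 'pos|force'
python3 -m crank '[[[0,0,1.2],[0,0,0]],[[0,0,1.2],[0,0,0]],[[0,0,1.2],[0,0,0]],[[0,0,1],[0,0,0]]]'| grep -E 'pos|force'
python3 -m crank '[[[0,0,0.5],[0,0,0]],[[0,0,0.5],[0,0,0]],[[0,0,0.5],[0,0,0]]]'| grep -E 'pos|force'
```

```text
tool_pos: [575.7, 49.8, 169.5]
ft_force: [-1.7, 0.7, 3.6]
tool_pos: [575.7, 49.8, 164.5]
ft_force: [-1.6, 0.7, 3.4]
tool_pos: [575.7, 49.8, 163.0]
ft_force: [-2.1, -0.4, 4.2]
```

```bash
python3 -m crank '[[[0,0,0.7],[0,0,0]],[[0,0,0.7],[0,0,0]]]'| grep -E 'pos|force'
for i in 1; do :; done
python3 -m crank '[[[0,0,0.6],[0,0,0]],[[0,0,0.6],[0,0,0]]]'| grep -E 'pos|force'
python3 -m crank '[[[0,0,0.5],[0,0,0]],[[0,0,0],[0,0,0]]]'| grep -E 'pos|force'
```

```text
tool_pos: [575.7, 49.7, 162.0]
ft_force: [-4.2, 1.1, 9.5]
tool_pos: [575.8, 49.7, 162.0]
ft_force: [-7.1, 0.3, 14.3]
tool_pos: [575.8, 49.7, 161.8]
ft_force: [-5.6, 0.4, 12.2]
```

```bash
python3 -m crank '[[[0,0,0.5],[0,0,0]],[[0,0,0.5],[0,0,0]]]'| grep -E 'pos|force'
python3 -m crank '[[[0,0,0.4],[0,0,0]],[[0,0,0.4],[0,0,0]]]'| grep -E 'pos|force'
```

```text
tool_pos: [575.8, 49.7, 161.0]
ft_force: [-5.9, -0.0, 14.2]
tool_pos: [575.8, 49.7, 160.3]
ft_force: [-6.9, 0.2, 12.8]
```

```bash
python3 -m crank '[[[0,0,0.4],[0,0,0]],[[0,0,0.4],[0,0,0]]]'| grep -E 'pos|force'
python3 -m crank '[[[0,0,0.4],[0,0,0]]]'| grep -E 'pos|force'
```

```text
tool_pos: [575.8, 49.7, 159.5]
ft_force: [-5.8, 0.6, 15.3]
tool_pos: [575.8, 49.7, 159.1]
ft_force: [-6.3, 0.5, 14.6]
```

```bash
python3 -m crank '[[[0,0,0.4],[0,0,0]]]'| grep -E 'pos|force'
python3 -m crank '[[[0,0,0.4],[0,0,0]]]'| grep -E 'pos|force'
python3 -m crank '[[[0,0,0.3],[0,0,0]]]'| grep -E 'pos|force'
```

```text
tool_pos: [575.8, 49.8, 158.7]
ft_force: [-6.3, 0.5, 13.9]
tool_pos: [575.8, 49.8, 158.4]
ft_force: [-5.9, 0.6, 14.9]
tool_pos: [575.8, 49.8, 158.0]
ft_force: [-6.3, 0.6, 14.4]
```

```bash
python3 -m crank '[[[0,0,0.3],[0,0,0]]]'| grep -E 'pos|force'
python3 -m crank '[[[0,0,0],[0,0,0]]]'| grep -E 'pos|force'
```

```text
tool_pos: [575.8, 49.7, 157.9]
ft_force: [-7.2, 0.7, 16.0]
tool_pos: [575.8, 49.8, 157.9]
ft_force: [-8.0, 0.1, 15.1]
```

```bash
python3 -m crank '[[[0,0,0.2],[0,0,0]]]'| grep -E 'pos|force'
python3 -m crank '[[[0,0,0.0],[0,0,0]]]'| grep -E 'pos|force'
```

```text
tool_pos: [575.8, 49.8, 158.0]
ft_force: [-7.2, 1.0, 17.3]
tool_pos: [575.8, 49.8, 157.9]
ft_force: [-6.4, -0.5, 16.5]
```

```bash
python3 -m crank '[[[0,0,0.2],[0,0,0]]]'| grep -E 'pos|force'
python3 -m crank '[[[0,0,0],[0,0,0]],[[0,0,0],[0,0,0]]]'| grep -E 'pos|force'
```

```text
tool_pos: [575.8, 49.7, 157.9]
ft_force: [-7.9, 0.1, 17.7]
tool_pos: [575.8, 49.8, 157.9]
ft_force: [-7.1, -0.2, 17.4]
```

The knob has stopped dead at 157.9, which is 14.1 mm of travel, and the force still climbed to 17.5 N. I'll release it and retreat.

```bash
python3 -m crank '[[[0,0,-2],[0,0,0]],[[0,0,-2],[0,0,0]],[[0,0,-3],[0,0,0]],[[0,0,-3],[0,0,0]],[[0,0,-5],[0,0,0]],[[0,0,-10],[0,0,0]],[[0,0,-20],[0,0,0]],[[0,0,-20],[0,0,0]],[[0,0,-20],[0,0,0]],[[0,0,0],[0,0,0]]]'
python3 -m crank '[[[18,-30,0],[0,0,0]],[[18,-30,0],[0,0,0]],[[18,-30,0],[0,0,0]],[[18,-30,0],[0,0,0]],[[18,-30,0],[0,0,0]],[[18,-30,0],[0,0,0]],[[0,0,0],[0,0,0]],[[0,0,0],[0,0,0]]]'
python3 - <<'E'
from h import *
look('4.png',150)
E
```

```text
time: 17.7
tool_pos: [579.1, 49.5, 245.1]
ee_rot: [[-0.469, 0.883, 0.009], [0.883, 0.469, -0.0], [-0.005, 0.008, -1.0]]
ft_force: [0.3, -0.8, 0.7]
finger_gap: -0.2
time: 18.37
tool_pos: [364.7, 60.8, 239.6]
ee_rot: [[-0.469, 0.883, 0.001], [0.883, 0.469, -0.0], [-0.0, 0.0, -1.0]]
ft_force: [-0.3, 0.4, -0.0]
finger_gap: -0.1
```

View pics/m4.png

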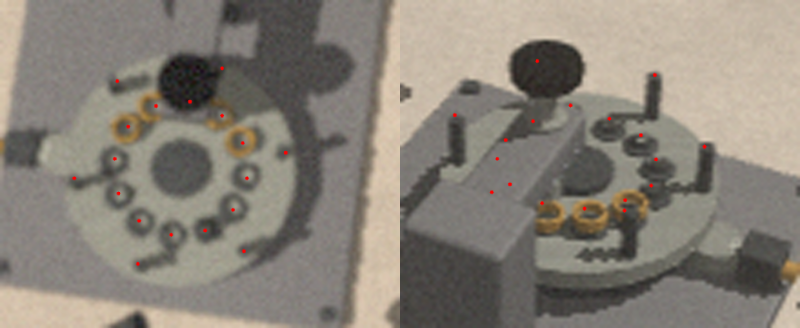

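The knob is back up, the turret is still in notch 5, and the arm is clear, so I'm handing in.

```bash
python3 -c "
from rig import robot
print(robot.close_job())"
```

```text
the job is handed in; nothing more can be done
None
```

I turned the turret from notch 3 to notch 5 in two clicks, pressed station 5's ring home, let the ram spring back, and handed the job in. The arm was clear by about 18.4 s.

- **Turret:** I pushed one pin with the shut fingers. The turret rested about 2 s in notch 4, which the pictures confirmed, before the last click. The highest sideways force I read was about 11 N.
- **Press:** The knob stopped dead at about 14.1 mm of travel. The force then rose to about 17.5 N with no further movement. A side force of about 6–8 N also showed at the knob while pressing, so the combined force was about 19 N.
- **Last pictures:** The knob is back up, the turret is still in notch 5, and I touched nothing else on the bench.
- **Not seen directly:** Ring 5 sits under the ram, out of view. That it is fully seated rests on the measured travel and the dead stop.
- **Upward force on the pins:** While pushing, I also read up to about 8.5 N upward on the fingers. This probably came from the pin top meeting the sloped finger back; I saw no effect from it.

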